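Sort the waxes at the carving bench

TASK

Sort the waxes on the bench: the two carved pieces, the green ring and the wax rose, go in the white tray whatever their colour; the uncut wax goes by colour, the blue block and the blue tube (standing upright) in the tray with blue felt, the green block in the tray with green felt. Every piece ends flat on the floor of its tray, none on top of another, and the loupe and the amber jar stay where they are.

Things in the scene. Friction and masses are not known exactly. Their poses are not given: they have to be found in the camera images.
- blue_block: smooth hard blue wax block, 50 x 75 x 28 mm (x, y, z), lying flat on the bench; origin at the centre of its underside, z up. 50 mm wide along its own x: grasp there. About 90 g.
- green_block: green sawn wax block, 42 x 55 x 24 mm (x, y, z), lying flat; origin at the centre of its underside, z up. 42 mm wide along its own x: grasp there. About 60 g.
- blue_tube: blue wax tube with a bore, 28 mm diameter and 60 mm tall, standing upright on the bench; origin at the centre of its underside, z up. About 50 g; it tips over if knocked.
- green_ring: carved green wax ring lying flat, 24 x 28 x 8 mm (x, y, z); a small ball on its rim makes it longer along its own y. Origin at the centre of its underside (of the 24 x 28 outline), z up. Grasp across its own x, 24 mm, over the outside.
- wax_rose: half-carved wax rose, a teal-blue carved disc 53 mm in diameter and 12 mm thick, lying flat; origin at the centre of its underside, z up. Grasp over the rim in any direction.
- blue_felt_tray: open wooden tray lined with blue felt, 112 x 172 x 18 mm outside (x by y), fixed. Origin at the centre of its underside on the bench, z up, x along the 112 mm side. Rim 5 mm thick, its top 18 mm above the bench; felt floor 7 mm above the bench, 102 x 162 mm clear. Its place and a small yaw change at every start. An overhead shelf hangs 0.44 m above the bench, its edge along x = 0.70, just behind the back trays: keep lifts low there.
- green_felt_tray: open wooden tray lined with green felt, 112 x 172 x 18 mm outside (x by y), fixed. Origin at the centre of its underside on the bench, z up, x along the 112 mm side. Rim 5 mm thick, its top 18 mm above the bench; felt floor 7 mm above the bench, 102 x 162 mm clear. Its place and a small yaw change at every start. An overhead shelf hangs 0.44 m above the bench, its edge along x = 0.70, just behind the back trays: keep lifts low there.
- white_tray: white open tray for carved pieces, 100 x 160 x 22 mm (x, y, z), fixed, on 5 mm rubber feet. Origin at the centre of its underside, 5 mm above the bench, z up, x along the 100 mm side. Walls 2 mm thick, tops 27 mm above the bench; floor 7 mm above the bench. Its place and a small yaw change at every start.
- loupe: folding loupe, a round black case 32 x 38 mm, 19 mm high, lying loose among the waxes; origin at the centre of its underside. To be left alone.
- amber_jar: amber jar with black lid, 43 mm diameter, 55 mm tall, standing loose beside the trays; origin at the centre of its underside. To be left alone.

How it is judged:
At the end, for the whole second after the job is handed in: Blue block and tube in the blue-felt tray, green block in the green-felt tray, ring and rose in the white tray: each inside the rim, underside within 6 mm of the floor, upright within 0.15 rad, at rest. Loupe and amber jar within 20 mm of where they stood (x of blue_block in the frame of blue_felt_tray between -0.051 and 0.051 m and y of blue_block in the frame of blue_felt_tray between -0.081 and 0.081 m and z of blue_block in the frame of blue_felt_tray between -0.002 and 0.013 m and angle between each of blue_block, blue_tube, green_block, green_ring, wax_rose's own z axis and vertical below 0.15 rad and linear speed of each of blue_block, blue_tube, green_block, green_ring, wax_rose below 0.02 m/s and x of blue_tube in the frame of blue_felt_tray between -0.051 and 0.051 m and y of blue_tube in the frame of blue_felt_tray between -0.081 and 0.081 m and z of blue_tube in the frame of blue_felt_tray between -0.002 and 0.013 m and x of green_block in the frame of green_felt_tray between -0.051 and 0.051 m and y of green_block in the frame of green_felt_tray between -0.081 and 0.081 m and z of green_block in the frame of green_felt_tray between -0.002 and 0.013 m and x of green_ring in the frame of white_tray between -0.048 and 0.048 m and y of green_ring in the frame of white_tray between -0.078 and 0.078 m and z of green_ring in the frame of white_tray between -0.002 and 0.008 m and x of wax_rose in the frame of white_tray between -0.048 and 0.048 m and y of wax_rose in the frame of white_tray between -0.078 and 0.078 m and z of wax_rose in the frame of white_tray between -0.002 and 0.008 m and distance of each of loupe, amber_jar from where it was at the start of the episode below 0.02 m); the robot touches nothing.
It fails at once if the loupe or the amber jar is pushed from its place (over 20 mm) or tipped over (distance of any of loupe, amber_jar from where it was at the start of the episode above 0.02 m or angle between any of loupe, amber_jar's own z axis and vertical above 0.5 rad).
It also fails if it takes over 106 s, if anything falls off the work surface, if the arm or the gripper's body presses on something with over 40 N, if the wrist force passes 120 N, or if a joint passes its speed limit or range.

ROBOT

A 7-joint arm with a two-finger parallel gripper is mounted at the origin on a cart in front of the work surface, level with it; the furniture and walls round the work are solid. World frame = base frame: x ahead of the robot, y to its left, z up, the work surface at z = 0. Lengths are in m, angles in rad, forces in N, time in s.
With the tool pointing down it reaches from about 0.425 to 1.025 m from the base axis. Payload 3.6 kg.
Tool frame: the origin (TCP) lies midway between the tips of the shut fingers; the grasp point (between the pads) lies 19 mm behind it (bot.tcp_to_grasp is the z of the grasp point in the tool frame, in m); z points along the fingers, y is the line along which they close (so a half turn about z gives the same grasp; the last joint's range is limited). The gripper opens to 85 mm and grips with 20 to 120 N. Pads are 22 mm wide; open, the fingers measure 114 mm over their backs; the gripper's body (76 mm by 85 mm) begins 54 mm behind the grasp point. The pads swing forward as they close: fully open they stand 13 mm farther back than shut.
Start: joints at [1.044, 0.591, 0.048, 1.609, -0.033, 0.943, -0.034], TCP at [0.304, -0.658, 0.231] pointing down, gripper open.
Joint ranges: [-2.69, 2.69], [-0.47, 2.24], [-1.27, 1.36], [0.19, 2.51], [-1.53, 4.68], [0.08, 2.07], [-3.09, 3.09]. Speed limits (rad/s): [2.57, 2.57, 3.14, 3.14, 3.14, 3.14, 3.14].

INTERFACE

Orientations are given as a unit quaternion [x, y, z, w].
In Python, from station import state, viewer, ticket, bot gives the robot as it stands. The module is installed in compiled form; this text tells all that it offers.
- The arm moves only by the tool arm_command, never from a script. Its arguments are lists of equal length, an entry for each row: "translation": the shift along the world's x, y, z in m, a list of three; "roll": the turn about the world's z in rad; "jaw": the opening, from 0 (shut) to 1 (fully open). A call has 1 to 20 rows; each row shifts and turns the commanded pose from where the row before left it; what a row does not reach is not made up. A row lasts 1/8 s, in which the tool goes at most 62.5 mm and 10.7 degrees, less where a joint would pass 70% of its speed; a pose out of reach is approached as far as the arm can. A call is refused whole if a number of a shift passes 0.0625 or a number of a turn 0.188, either way. A call with a gripper value outside its range is refused whole. The fingers move at their own pace and stop on an object; "grip_force" is the grip in N (left out, the last holds). Time passes only in rows, so rows that do not move let the fingers close. It gives the time, the measured TCP pose, the force, the opening and the grip force at its end, in the units of the state.
- state(): the state, without advancing time (a new reading comes with each control period).
- viewer.read_camera(name): name is "scene" or "top" or "wrist"; returns a dict with "color" (480x640x3 uint8, red, green, blue), "range_z" (480x640 float32, m along the optical axis (not along the pixel's ray), 0 where there is no reading), "intrinsics" (3x3 intrinsics, pixels), "R" (3x3) and "t" (3): a world point X has camera coordinates R X + t; the wrist camera has in their place "mount" (4x4, takes a point from camera to tool coordinates, whose origin is the TCP and whose axes are the flange's). Camera axes: x right, y down, z forward; pixel columns grow to the right and rows downward; lengths in m; the calibration is good to about 2 mm. A picture is of the moment at which its call begins: read the wrist's pose just before it.
- ticket.close_job(): hands the job in; it is judged then, once.
The state is a dict: "clock": time; "q": joint angles; "qvel": joint speeds; "joint_efforts": joint torques, N m; "tool_pos": TCP position; "orientation": TCP orientation; "wrist_force": force on the tool from outside, world axes, zero at the start; "moment": the same for the moment, N m; "width": finger opening in m; "gripper_force": force on a finger pad.
Only numpy, scipy, OpenCV 4.12 (cv2) and the standard library are available. Lean on these libraries where they do the work, as an engineer would, in place of code of your own. Each camera call takes 0.05 s, during which the arm holds its last target. There are 200 camera calls.

## Working session

There is one attempt and no reset: what is moved stays moved. The work goes in short steps, Python scripts to look and compute and a tool call to move; the robot and the scene stay as the last step left them, time stands still between calls to the robot, and variables do not carry over. Pictures are saved under pics/ and viewed, at most 14 in all, crops included, and the job is handed in when it is done.

Besides the shell and the picture viewer there is one more tool, called after ">>>" by a JSON object that holds its "fn" and its "kwargs". arm_command: Moves the arm, as the interface text tells. Its arguments: {"type":"object","properties":{"translation":{"type":"array","items":{"type":"array","items":{"type":"number"}}},"roll":{"type":"array","items":{"type":"number"}},"jaw":{"type":"array","items":{"type":"number"}},"grip_force":{"type":"number"}},"required":["translation","roll","jaw"]}

```bash
mkdir -p pics
cat > h.py <<'E'
import numpy as np, cv2
from station import state, viewer, ticket, bot
def grab(n):
    d=viewer.read_camera(n); return d
def save(d,f): cv2.imwrite('pics/'+f, d['color'][:,:,::-1])
def world(d):
    K=d['intrinsics'];z=d['range_z'];v,u=np.mgrid[:480,:640]
    P=np.stack([(u-K[0,2])/K[0,0]*z,(v-K[1,2])/K[1,1]*z,z],-1)
    return (P-d['t'])@d['R']   # R^T (P-t)
E
python3 - <<'E'
from h import *
for n in('top','scene'):
    d=grab(n); save(d,n+'0.png'); np.savez(n+'0.npz',**d); print(n,d['R'].round(3).tolist(),d['t'].round(3),d['intrinsics'].round(1).tolist())
s=state(); print(s, bot.tcp_to_grasp)
E
```

```text
top [[0.0, -1.0, 0.004], [-0.976, -0.001, -0.217], [0.217, -0.004, -0.976]] [-0.131  0.535  1.22 ] [[521.6, 0.0, 316.1], [0.0, 521.6, 236.8], [0.0, 0.0, 1.0]]
scene [[-0.803, -0.595, 0.023], [-0.289, 0.356, -0.888], [0.521, -0.72, -0.458]] [0.34  0.216 0.614] [[504.7, 0.0, 316.9], [0.0, 504.7, 236.6], [0.0, 0.0, 1.0]]
{'clock': 0.1, 'q': array([ 1.04447709,  0.59205108,  0.04832475,  1.609704  , -0.0332783 ,
        0.94269767, -0.0336847 ]), 'qvel': array([-1.21520136e-03, -4.41137881e-03,  3.13280925e-04, -3.56288547e-03,
       -4.33844855e-04, -2.12159382e-04,  2.28280351e-05]), 'joint_efforts': array([ 4.22638783e-03, -5.49999619e+01,  1.55326948e+00, -1.98824322e+01,
        9.71332483e-03,  3.86401851e-03,  2.06348807e-05]), 'tool_pos': array([ 0.30376492, -0.65746762,  0.23023496]), 'orientation': array([ 9.76664387e-01,  2.14768759e-01, -2.91069631e-04, -9.85678834e-04]), 'wrist_force': array([ 0.26928964, -0.26058502, -0.69531435]), 'moment': array([ 0.08313279,  0.01976742, -0.05426109]), 'gripper_force': 0.0, 'width': 0.08548441953829226} -0.0187
```

View pics/top0.png

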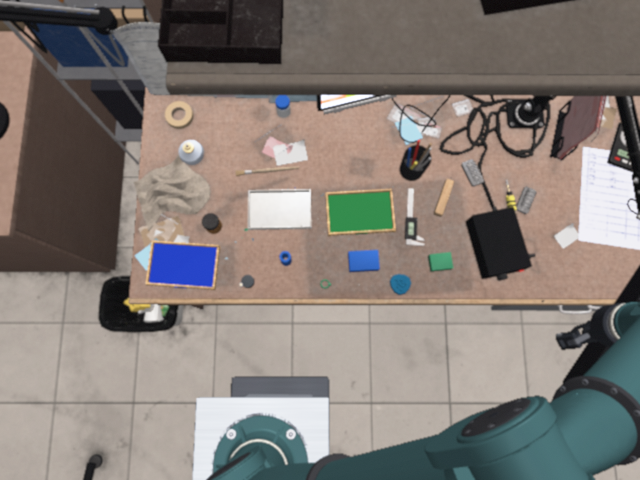

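View pics/scene0.png

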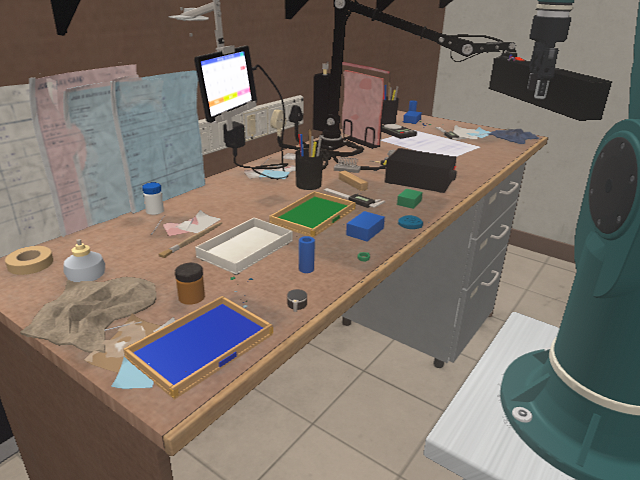

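The top view shows the blue tray at (182,265), white tray (279,209), green tray (361,212), jar (211,221), tube (286,257), loupe (247,281), ring (325,284), blue block (364,261), rose (400,284) and green block (441,261).

```bash
cat > m.py <<'E'
from h import *
d=dict(np.load('top0.npz')); W=world(d); hsv=cv2.cvtColor(d['color'],cv2.COLOR_RGB2HSV)
B=lambda lo,hi:cv2.inRange(hsv,lo,hi)>0
blue=B((100,120,60),(130,255,255)); green=B((45,80,30),(88,255,255)); teal=B((90,120,40),(108,255,255)); dark=B((0,0,0),(180,255,75)); white=B((0,0,185),(180,45,255))
R=dict(blue_tray=(182,265,50,blue),white_tray=(279,209,38,white),green_tray=(361,212,38,green),tube=(286,257,14,blue),blue_block=(364,261,24,blue),green_block=(441,261,20,green),ring=(325,284,10,green),rose=(400,284,15,teal),loupe=(247,281,12,dark),jar=(211,221,14,dark))
for n,(u,v,r,m) in R.items():
    k=np.zeros_like(m);k[v-r:v+r,u-r:u+r]=1;k&=m&(W[...,2]<.1)&(W[...,2]>-.02)
    z=np.percentile(W[k][:,2],[5,50,95])
    if n in('tube','blue_block','green_block','jar'): k&=W[...,2]>z[1]-.006 if n not in('tube','jar') else W[...,2]>(.05 if n=='tube' else .045)
    p=W[k]
    if n=='loupe': p=p
    c,s,a=cv2.minAreaRect((p[:,:2]*1000).astype(np.float32))
    print(n,len(p),'c',np.round(c,1),'s',np.round(s,1),'a',round(a,1),'z',z.round(4),'mean',(p[:,:2].mean(0)*1000).round(1))
E
python3 m.py
```

```text
blue_tray 2415 c [475.8 206.7] s [159.5 100. ] a 85.9 z [0.0018 0.0062 0.0106] mean [474.9 206.2]
white_tray 2274 c [646.3 -31.3] s [159.6 168.4] a 2.0 z [0.0021 0.0073 0.025 ] mean [619.9 -35.5]
green_tray 2275 c [ 614.4 -243.3] s [101.6 161.1] a 3.2 z [0.0022 0.0064 0.011 ] mean [ 613.9 -243.2]
tube 62 c [485.4 -54.8] s [23.8 24.5] a 1.5 z [0.017  0.0563 0.0618] mean [484.8 -54.1]
blue_block 561 c [ 482.9 -248.8] s [48.4 72.7] a 3.1 z [0.0218 0.0271 0.0315] mean [ 482.7 -248.7]
green_block 335 c [ 481.1 -442.2] s [40.4 53.5] a 6.5 z [0.0171 0.0233 0.0274] mean [ 481.1 -442.2]
ring 4 c [ 425.6 -163.1] s [3.5 3.2] a 41.2 z [0.0046 0.0063 0.0081] mean [ 425.5 -163.7]
rose 290 c [ 425.5 -340.6] s [45.4 46.7] a 89.7 z [0.0054 0.0098 0.0144] mean [ 426.6 -340.4]
loupe 1 c [419.2  33.6] s [0. 0.] a 0.0 z [0.0148 0.0148 0.0148] mean [419.2  33.6]
jar 197 c [574.4 131.7] s [39.3 36. ] a 36.2 z [0.039  0.0538 0.0594] mean [574.  131.3]
```

```bash
cat >> m.py <<'E'
print()
n,l,st,_=cv2.connectedComponentsWithStats((white&(W[...,2]<.014)&(W[...,2]>0)).astype(np.uint8)); k=l==l[209,279]; p=W[k]
c,s,a=cv2.minAreaRect((p[:,:2]*1000).astype(np.float32)); print('white',len(p),c,s,a,np.median(p[:,2]))
k=np.zeros_like(white);k[190:300,420:560]=1;k&=(W[...,2]>.04)&(W[...,2]<.3);p=W[k];print('box',p.min(0),p.max(0))
w=W[270:292,235:260].reshape(-1,3);w=w[w[:,2]>.01];print('loupe',np.median(w,0),w.min(0),w.max(0))
w=W[276:292,316:334].reshape(-1,3);w=w[w[:,2]>.006];print('ring hi',len(w),np.median(w,0))
E
python3 m.py|sed -n '/^$/,$p'
```

```text
white 2008 (620.7711791992188, -36.59388732910156) (91.89218139648438, 155.12603759765625) 1.5760998725891113 0.006928348404855174
box [ 0.43260019 -0.65106687  0.04024957] [ 0.61271196 -0.51433329  0.07362112]
loupe [0.43115441 0.04047646 0.01765053] [ 0.25747291 -0.12492407  0.0114571 ] [0.44919726 0.05817405 1.30762341]
ring hi 27 [ 0.42736916 -0.15800637  0.00793419]
```

>>> {"fn": "arm_command", "kwargs": {"translation": [[0, 0.05, 0], [0, 0.05, 0], [0, 0.05, 0], [0.03, 0.04, 0], [0.05, 0.025, 0], [0.05, 0, -0.02], [0.047, 0, -0.04], [0, 0, -0.04], [0, 0, 0], [0, 0, 0]], "roll": [0.17, 0.17, 0.17, 0.17, 0.17, 0.17, 0.17, 0.061, 0, 0], "jaw": [1, 1, 1, 1, 1, 1, 1, 0.75, 0.75, 0.75]}}

```text
clock: 1.35
tool_pos: [0.4807, -0.4439, 0.1322]
orientation: [0.667, 0.745, -0.0, 0.0]
wrist_force: [0.2, 0.6, 0.9]
width: 0.0641
gripper_force: 0.0
```

```bash
cat >> h.py <<'E'
from scipy.spatial.transform import Rotation as Ro
def wworld(d,s):
    K=d['intrinsics'];z=d['range_z'];v,u=np.mgrid[:480,:640]
    P=np.stack([(u-K[0,2])/K[0,0]*z,(v-K[1,2])/K[1,1]*z,z],-1)
    M=d['mount']; P=P@M[:3,:3].T+M[:3,3]
    return P@Ro.from_quat(s['orientation']).as_matrix().T+s['tool_pos']
def psi(s): q=s['orientation']; return 2*np.arctan2(q[1],q[0])
def wrist(f,lo,hi,zmin,zmax):
    s=state(); d=grab('wrist'); save(d,f); W=wworld(d,s); hsv=cv2.cvtColor(d['color'],cv2.COLOR_RGB2HSV)
    m=(cv2.inRange(hsv,lo,hi)>0)&(W[...,2]>zmin)&(W[...,2]<zmax)&(d['range_z']>0)
    m=cv2.morphologyEx(m.astype(np.uint8),cv2.MORPH_OPEN,np.ones((3,3)))
    n,l,st,c=cv2.connectedComponentsWithStats(m)
    print('tcp',s['tool_pos'].round(4),'psi',psi(s).round(3))
    for i in range(1,n):
        if st[i,4]<150: continue
        p=W[l==i]; c2,sz,a=cv2.minAreaRect((p[:,:2]*1000).astype(np.float32))
        print(st[i],'c',np.round(c2,1),'s',np.round(sz,1),'a',round(a,1),'z',np.median(p[:,2]).round(4))
    return d,W
E
python3 -c "
from h import *
wrist('w1.png',(45,80,30),(88,255,255),.018,.032)"
```

```text
tcp [ 0.4807 -0.4439  0.1322] psi 1.682
[ 290  198   64   81 5047] c [ 479.9 -440.9] s [41.4 54.4] a 6.3 z 0.0254
```

View pics/w1.png

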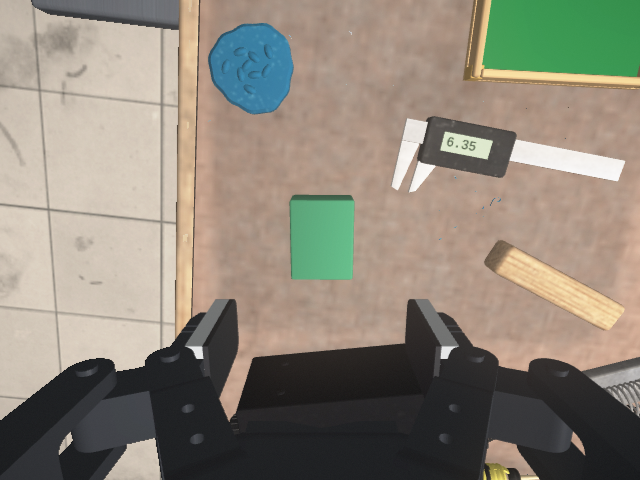

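The wrist view shows the green block at (322,238), centred between the fingers, with the rose at (250,68). This matches the top camera.

>>> {"fn": "arm_command", "kwargs": {"translation": [[-0.001, 0.003, -0.05], [0, 0, -0.045], [0, 0, -0.03], [0, 0, -0.003], [0, 0, 0], [0, 0, 0], [0, 0, 0], [0, 0, 0], [0, 0, 0]], "roll": [0, 0, 0, 0, 0, 0, 0, 0, 0], "jaw": [0.75, 0.75, 0.75, 0.75, 0.75, 0.3, 0.3, 0.3, 0.3], "grip_force": 40}}

```text
clock: 2.52
tool_pos: [0.4814, -0.4413, 0.0056]
orientation: [0.666, 0.746, -0.0, 0.002]
wrist_force: [-1.6, -0.2, 6.8]
width: 0.0412
gripper_force: 42.6
```

>>> {"fn": "arm_command", "kwargs": {"translation": [[0, 0, 0.03], [0, 0, 0.03], [0.022, 0.033, 0], [0.022, 0.033, 0], [0.022, 0.033, 0], [0.022, 0.033, 0], [0.022, 0.033, 0], [0.022, 0.033, 0], [0, 0, 0], [0, 0, 0], [0, 0, -0.025], [0, 0, -0.015], [0, 0, -0.006], [0, 0, -0.005], [0, 0, 0], [0, 0, 0]], "roll": [0, 0, -0.057, 0, 0, 0, 0, 0, 0, 0, 0, 0, 0, 0, 0, 0], "jaw": [0.3, 0.3, 0.3, 0.3, 0.3, 0.3, 0.3, 0.3, 0.3, 0.3, 0.3, 0.3, 0.3, 0.3, 0.3, 0.3]}}

```text
clock: 4.53
tool_pos: [0.6124, -0.2423, 0.0127]
orientation: [0.687, 0.727, 0.0, 0.0]
wrist_force: [0.1, 0.5, 0.3]
width: 0.041
gripper_force: 41.8
```

>>> {"fn": "arm_command", "kwargs": {"translation": [[0, 0, 0], [0, 0, 0], [0, 0, 0.03], [0, 0, 0.06], [-0.02, -0.011, 0.02], [-0.02, -0.011, 0], [-0.021, -0.011, 0], [-0.021, -0.011, 0], [-0.021, -0.011, 0], [-0.021, -0.011, 0], [-0.021, -0.011, 0], [-0.021, -0.011, 0], [-0.02, -0.01, 0], [0, 0, 0], [0, 0, 0]], "roll": [0, 0, 0, 0, -0.178, -0.178, -0.178, -0.178, -0.178, -0.178, -0.178, -0.178, -0.175, 0, 0], "jaw": [0.65, 0.65, 0.65, 0.65, 0.85, 0.85, 0.85, 0.85, 0.85, 0.85, 0.85, 0.85, 0.85, 0.85, 0.85]}}

```text
clock: 6.4
tool_pos: [0.4274, -0.3397, 0.1224]
orientation: [1.0, 0.016, 0.001, -0.0]
wrist_force: [0.1, -0.1, -0.0]
width: 0.0718
gripper_force: 0.0
```

```bash
python3 -c "
from h import *
wrist('w2.png',(90,100,30),(112,255,255),.006,.02)"
```

```text
tcp [ 0.4274 -0.3397  0.1224] psi 0.031
[235 134   8  56 246] c [ 477.7 -285.1] s [34.5  0.8] a 3.6 z 0.0133
[ 284  207   78   75 4422] c [ 424.9 -340.2] s [51.2 51.3] a 9.4 z 0.0119
```

View pics/w2.png

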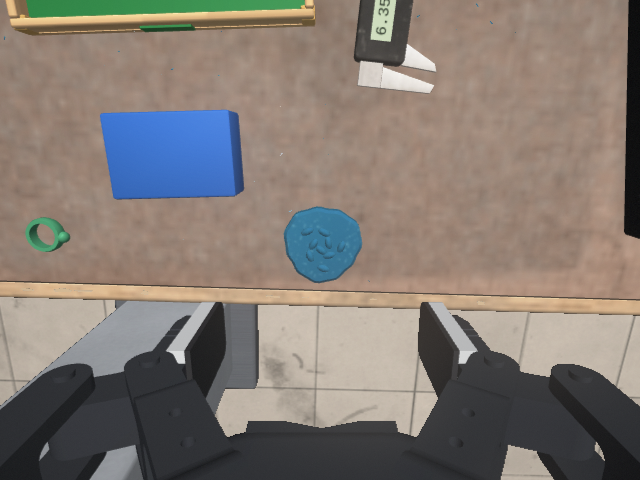

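The wrist view shows the rose at (323,244), centred between the fingers. The ring is at (45,234) with its ball to the right, at (64,237), so its y axis is nearly along world y.

>>> {"fn": "arm_command", "kwargs": {"translation": [[-0.002, 0, -0.05], [0, 0, -0.045], [0, 0, -0.022], [0, 0, -0.0045], [0, 0, 0], [0, 0, 0], [0, 0, 0], [0, 0, 0], [0, 0, 0]], "roll": [0, 0, 0, 0, 0, 0, 0, 0, 0], "jaw": [0.85, 0.85, 0.85, 0.85, 0.85, 0.4, 0.4, 0.4, 0.4], "grip_force": 30}}

```text
clock: 7.58
tool_pos: [0.425, -0.3407, 0.0024]
orientation: [1.0, 0.014, 0.001, 0.001]
wrist_force: [0.1, -0.4, 6.3]
width: 0.0487
gripper_force: 30.1
```

>>> {"fn": "arm_command", "kwargs": {"translation": [[0, 0, 0.03], [0, 0, 0.035], [0.0245, 0.0415, 0], [0.0245, 0.0415, 0], [0.0245, 0.0415, 0], [0.0245, 0.0415, 0], [0.0245, 0.0415, 0], [0.0245, 0.0415, 0], [0.0245, 0.0415, 0], [0.0235, 0.0425, 0], [0, 0, 0], [0, 0, 0], [0, 0, -0.03], [0, 0, -0.017], [0, 0, -0.006], [0, 0, -0.004], [0, 0, 0], [0, 0, 0]], "roll": [0, 0, 0, 0, 0, 0, 0, 0, 0, 0, 0, 0, 0, 0, 0, 0, 0, 0], "jaw": [0.4, 0.4, 0.4, 0.4, 0.4, 0.4, 0.4, 0.4, 0.4, 0.4, 0.4, 0.4, 0.4, 0.4, 0.4, 0.4, 0.4, 0.4]}}

```text
clock: 9.82
tool_pos: [0.6186, -0.0081, 0.0099]
orientation: [1.0, 0.013, -0.0, 0.0]
wrist_force: [-2.5, -0.5, 6.1]
width: 0.0486
gripper_force: 31.7
```

>>> {"fn": "arm_command", "kwargs": {"translation": [[0, 0, 0], [0, 0, 0], [0, 0, 0.02], [0, 0, 0.06], [-0.022, -0.017, 0.02], [-0.021, -0.017, 0], [-0.021, -0.017, 0], [-0.021, -0.017, 0], [-0.021, -0.017, 0], [-0.021, -0.017, 0], [-0.021, -0.017, 0], [-0.021, -0.017, 0], [-0.022, -0.016, 0], [0, 0, 0], [0, 0, 0]], "roll": [0, 0, 0, 0, 0.171, 0.171, 0.171, 0.171, 0.171, 0.171, 0.171, 0.171, 0.171, 0, 0], "jaw": [0.72, 0.72, 0.72, 0.72, 0.6, 0.6, 0.6, 0.6, 0.6, 0.6, 0.6, 0.6, 0.6, 0.6, 0.6]}}

```text
clock: 11.7
tool_pos: [0.4296, -0.1591, 0.1096]
orientation: [0.709, 0.705, 0.001, 0.001]
wrist_force: [0.9, -0.0, 0.2]
width: 0.0511
gripper_force: 0.0
```

```bash
python3 -c "
from h import *
wrist('w3.png',(45,80,30),(88,255,255),.002,.02)"
```

```text
tcp [ 0.4296 -0.1591  0.1096] psi 1.565
[297 215  36  41 527] c [ 424.5 -150.1] s [23.6 22.9] a 41.8 z 0.0087
[  515   249   125   122 10875] c [ 603.5 -202.1] s [86.4 87.6] a 5.8 z 0.0086
[622 370  18  59 410] c [ 653.5 -277.2] s [13.4 50.7] a 11.6 z 0.0085
[540 422  18  24 213] c [ 598.7 -305.6] s [ 7.  25.9] a 44.5 z 0.0085
```

View pics/w3.png

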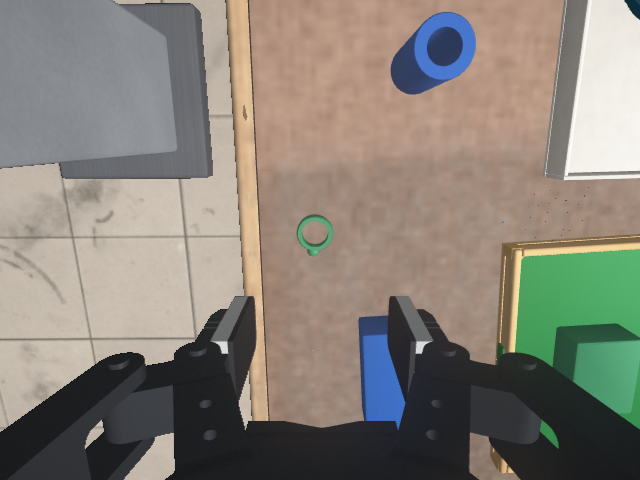

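The ring's circle is centred at (315,233) with its ball at (312,252). I'll get its position by intersecting the rays with the z = 6 mm plane.

```bash
cat >> h.py <<'E'
def ray(d,s,u,v,z):
    K=d['intrinsics'];M=d['mount'];R=Ro.from_quat(s['orientation']).as_matrix()
    r=R@M[:3,:3]@np.array([(u-K[0,2])/K[0,0],(v-K[1,2])/K[1,1],1]); o=R@M[:3,3]+s['tool_pos']
    return o+r*(z-o[2])/r[2]
E
python3 -c "
from h import *
s=state();d=grab('wrist')
hsv=cv2.cvtColor(d['color'],cv2.COLOR_RGB2HSV);m=(cv2.inRange(hsv,(40,60,30),(90,255,255))>0);m[:,:290]=0;m[:,345:]=0;m[:200]=0;m[265:]=0
v,u=np.nonzero(m);P=np.array([ray(d,s,a,b,.005) for a,b in zip(u,v)])[:,:2]*1000
print(len(P),P.min(0),P.max(0),cv2.minAreaRect(P.astype(np.float32)))
print(ray(d,s,315,233,.006),ray(d,s,312.5,252,.006), d['mount'].round(3).tolist(), wworld(d,s)[m].mean(0))
"
```

```text
607 [ 413.56824894 -166.01996977] [ 436.37198469 -138.55746309] ((424.4729309082031, -150.80670166015625), (24.117229461669922, 23.47429084777832), 41.41218185424805)
[ 0.42534195 -0.15018854  0.006     ] [ 0.4235841  -0.16297733  0.006     ] [[-0.001, -0.964, -0.266, 0.068], [1.0, -0.001, -0.0, -0.001], [-0.0, -0.266, 0.964, -0.144], [0.0, 0.0, 0.0, 1.0]] [ 0.4247686  -0.15087558  0.00834857]
```

>>> {"fn": "arm_command", "kwargs": {"translation": [[-0.0045, 0.008, -0.05], [0, 0, -0.04], [0, 0, -0.013], [0, 0, -0.0036], [0, 0, 0], [0, 0, 0], [0, 0, 0], [0, 0, 0], [0, 0, 0], [0, 0, 0]], "roll": [-0.135, 0, 0, 0, 0, 0, 0, 0, 0, 0], "jaw": [0.6, 0.6, 0.6, 0.6, 0.6, 0.15, 0.15, 0.15, 0.15, 0.15], "grip_force": 22}}

```text
clock: 13.05
tool_pos: [0.4242, -0.1515, 0.0032]
orientation: [0.755, 0.656, 0.001, 0.001]
wrist_force: [-0.9, -1.1, 6.4]
width: 0.0211
gripper_force: 21.3
```

>>> {"fn": "arm_command", "kwargs": {"translation": [[0, 0, 0.03], [0, 0, 0.05], [0.04, 0.013, 0], [0.04, 0.013, 0], [0.04, 0.013, 0], [0.04, 0.013, 0], [0.038, 0.0125, 0], [0, 0, 0], [0, 0, 0], [0, 0, -0.04], [0, 0, -0.022], [0, 0, -0.007], [0, 0, -0.004], [0, 0, 0], [0, 0, 0], [0, 0, 0], [0, 0, 0]], "roll": [0, 0, 0.17, 0, 0, 0, 0, 0, 0, 0, 0, 0, 0, 0, 0, 0, 0], "jaw": [0.15, 0.15, 0.15, 0.15, 0.15, 0.15, 0.15, 0.15, 0.15, 0.15, 0.15, 0.15, 0.15, 0.15, 0.15, 0.45, 0.45]}}

```text
clock: 15.18
tool_pos: [0.6222, -0.0868, 0.0099]
orientation: [0.696, 0.718, 0.001, 0.001]
wrist_force: [0.2, -0.2, 0.0]
width: 0.0385
gripper_force: 0.0
```

>>> {"fn": "arm_command", "kwargs": {"translation": [[0, 0, 0.05], [0, 0, 0.06], [-0.03, -0.035, 0], [-0.03, -0.035, 0], [-0.03, -0.035, 0], [-0.03, -0.035, 0], [-0.019, -0.022, 0], [0, 0, 0], [0, 0, 0]], "roll": [0, 0, 0.023, 0, 0, 0, 0, 0, 0], "jaw": [0.45, 0.45, 0.85, 0.85, 0.85, 0.85, 0.85, 0.85, 0.85]}}

```text
clock: 16.3
tool_pos: [0.4838, -0.2479, 0.1195]
orientation: [0.687, 0.726, 0.001, 0.001]
wrist_force: [0.8, -0.1, 0.9]
width: 0.0723
gripper_force: 0.0
```

```bash
python3 -c "
from h import *
wrist('w4.png',(100,120,60),(130,255,255),.022,.035)
d=grab('top');save(d,'top1.png')"
```

```text
tcp [ 0.4838 -0.2479  0.1195] psi 1.626
[ 277  189   83  117 9270] c [ 481.4 -247.2] s [49.5 75. ] a 3.3 z 0.0295
```

View pics/w4.png

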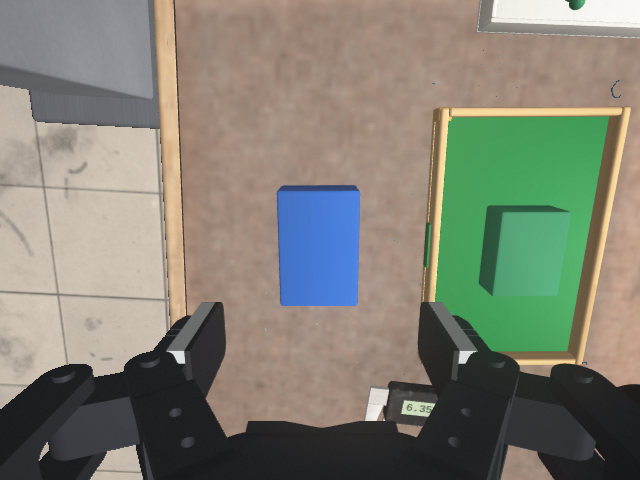

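The blue block is at (318,245), centred between the fingers, and the green block lies flat in its tray at (525,250).

>>> {"fn": "arm_command", "kwargs": {"translation": [[-0.002, 0.001, -0.05], [0, 0, -0.04], [0, 0, -0.02], [0, 0, -0.005], [0, 0, 0], [0, 0, 0], [0, 0, 0], [0, 0, 0], [0, 0, 0]], "roll": [0, 0, 0, 0, 0, 0, 0, 0, 0], "jaw": [0.85, 0.85, 0.85, 0.85, 0.85, 0.4, 0.4, 0.4, 0.4], "grip_force": 45}}

```text
clock: 17.52
tool_pos: [0.4815, -0.2478, 0.0055]
orientation: [0.688, 0.726, 0.001, 0.001]
wrist_force: [0.0, 0.5, 7.2]
width: 0.049
gripper_force: 48.1
```

>>> {"fn": "arm_command", "kwargs": {"translation": [[0, 0, 0.05], [0, 0, 0.06], [-0.003, 0.044, 0], [0, 0.044, 0], [0, 0.044, 0], [0, 0.044, 0], [0, 0.044, 0], [0, 0.044, 0], [0, 0.044, 0], [0, 0.044, 0], [0, 0.044, 0], [0, 0.044, 0], [0, 0.044, 0], [0, 0, 0], [0, 0, -0.05], [0, 0, -0.03], [0, 0, 0], [0, 0, 0]], "roll": [0, 0, -0.127, 0, 0, 0, 0, 0, 0, 0, 0, 0, 0, 0, 0, 0, 0, 0], "jaw": [0.4, 0.4, 0.4, 0.4, 0.4, 0.4, 0.4, 0.4, 0.4, 0.4, 0.4, 0.4, 0.4, 0.4, 0.4, 0.4, 0.4, 0.4]}}

```text
clock: 19.77
tool_pos: [0.4782, 0.2359, 0.035]
orientation: [0.733, 0.68, 0.0, 0.0]
wrist_force: [0.8, 0.4, -1.5]
width: 0.0494
gripper_force: 47.6
```

>>> {"fn": "arm_command", "kwargs": {"translation": [[0, 0, -0.014], [0, 0, -0.006], [0, 0, -0.003], [0, 0, 0], [0, 0, 0], [0, 0, 0], [0, 0, 0], [0, 0, 0.04], [0, 0, 0.06], [0, -0.048, 0.03], [0.007, -0.048, 0], [0, -0.048, 0], [0, -0.048, 0], [0, -0.048, 0], [0, -0.05, 0], [0, 0, 0], [0, 0, 0]], "roll": [0, 0, 0, 0, 0, 0, 0, 0, 0, 0, 0, 0, 0, 0, 0, 0, 0], "jaw": [0.4, 0.4, 0.4, 0.4, 0.72, 0.72, 0.72, 0.72, 0.72, 0.72, 0.72, 0.72, 0.72, 0.72, 0.72, 0.72, 0.72]}}

```text
clock: 21.9
tool_pos: [0.4845, -0.0534, 0.1411]
orientation: [0.733, 0.681, 0.0, -0.0]
wrist_force: [1.1, 0.8, -0.3]
width: 0.0616
gripper_force: 0.0
```

```bash
python3 -c "
from h import *
wrist('w5.png',(100,100,40),(130,255,255),.052,.07)"
```

```text
tcp [ 0.4845 -0.0534  0.1411] psi 1.497
[ 300  229   46   48 1335] c [484.5 -52. ] s [27.8 26.8] a 85.7 z 0.0612
```

View pics/w5.png

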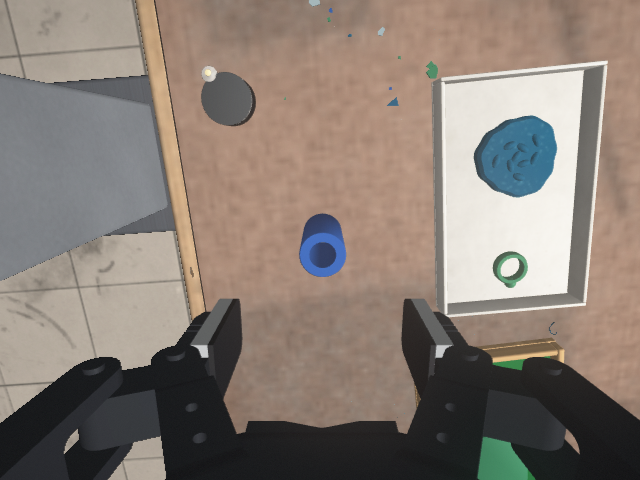

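The tube top is at (323,255), centred between the fingers. The rose (518,155) and ring (510,267) lie flat in the white tray.

>>> {"fn": "arm_command", "kwargs": {"translation": [[0, 0.001, -0.05], [0, 0, -0.05], [0, 0, -0.02], [0, 0, -0.005], [0, 0, 0], [0, 0, 0], [0, 0, 0], [0, 0, 0], [0, 0, 0], [0, 0, 0]], "roll": [0, 0, 0, 0, 0, 0, 0, 0, 0, 0], "jaw": [0.72, 0.72, 0.72, 0.72, 0.72, 0.2, 0.2, 0.2, 0.2, 0.2], "grip_force": 30}}

```text
clock: 23.2
tool_pos: [0.4853, -0.0526, 0.0173]
orientation: [0.732, 0.681, 0.001, 0.001]
wrist_force: [-0.4, 1.2, 6.9]
width: 0.0274
gripper_force: 29.3
```

>>> {"fn": "arm_command", "kwargs": {"translation": [[0, 0, 0.03], [0, 0, 0.04], [-0.002, 0.036, 0], [-0.002, 0.036, 0], [-0.002, 0.036, 0], [-0.002, 0.036, 0], [-0.002, 0.036, 0], [-0.002, 0.034, 0], [0, 0, 0], [0, 0, 0], [0, 0, -0.04], [0, 0, -0.014], [0, 0, -0.005], [0, 0, -0.003], [0, 0, -0.001], [0, 0, 0], [0, 0, 0]], "roll": [0, 0, 0, 0, 0, 0, 0, 0, 0, 0, 0, 0, 0, 0, 0, 0, 0], "jaw": [0.2, 0.2, 0.2, 0.2, 0.2, 0.2, 0.2, 0.2, 0.2, 0.2, 0.2, 0.2, 0.2, 0.2, 0.2, 0.2, 0.2]}}

```text
clock: 25.32
tool_pos: [0.4729, 0.161, 0.0242]
orientation: [0.733, 0.681, 0.0, 0.0]
wrist_force: [-1.4, -0.8, 6.7]
width: 0.027
gripper_force: 30.3
```

>>> {"fn": "arm_command", "kwargs": {"translation": [[0, 0, 0], [0, 0, 0], [0, 0, 0], [0, 0, 0.03], [0, 0, 0.05], [0, 0, 0.06], [0, 0, 0.05], [0, -0.05, 0], [0, -0.05, 0], [0, -0.05, 0], [0, -0.05, 0], [0, -0.05, 0], [0, -0.05, 0], [0, -0.05, 0], [0, 0, 0], [0, 0, 0]], "roll": [0, 0, 0, 0, 0, 0, 0, 0, 0, 0, 0, 0, 0, 0, 0, 0], "jaw": [0.35, 0.5, 0.6, 0.6, 0.6, 0.6, 0.6, 0.6, 0.6, 0.6, 0.6, 0.6, 0.6, 0.6, 0.6, 0.6]}}

```text
clock: 27.32
tool_pos: [0.4722, -0.1881, 0.2129]
orientation: [0.732, 0.681, -0.0, -0.001]
wrist_force: [0.2, 0.6, 0.0]
width: 0.051
gripper_force: 0.0
```

```bash
python3 -c "
from h import *
d=grab('scene');save(d,'scene1.png')
W=world(d);hsv=cv2.cvtColor(d['color'],cv2.COLOR_RGB2HSV);b=cv2.inRange(hsv,(100,100,40),(130,255,255))>0
for lo,hi in((.028,.042),(.058,.08)):
    m=b&(W[...,2]>lo)&(W[...,2]<hi)&(W[...,1]>.05)&(abs(W[...,0]-.47)<.08); p=W[m]; print(len(p),np.median(p,0),cv2.minAreaRect((p[:,:2]*1000).astype(np.float32)))
print(state()['tool_pos'])"
```

```text
1660 [0.47250809 0.23758132 0.03368511] ((476.1512145996094, 213.9915771484375), (123.46443176269531, 51.47389602661133), 85.70611572265625)
239 [0.47098288 0.16326368 0.06469252] ((472.6344909667969, 162.69903564453125), (26.899978637695312, 26.933818817138672), 63.746620178222656)
[ 0.47243127 -0.18730673  0.21296729]
```

View pics/scene1.png

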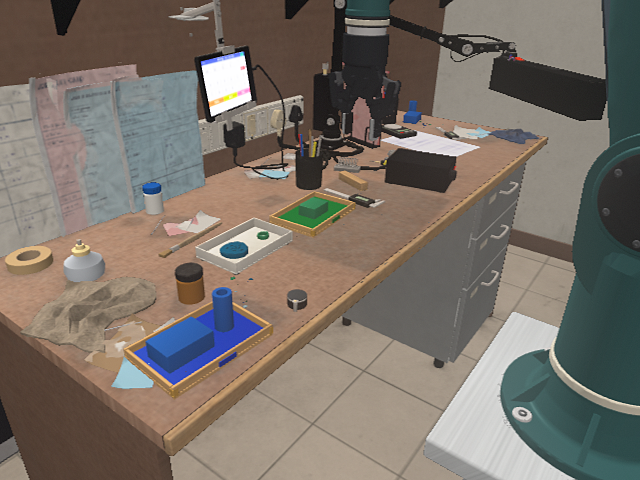

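The blue block (180,345) and the upright tube (223,310) are in the blue tray, the rose (234,250) and ring (263,236) in the white tray, and the green block (313,207) in the green tray. The jar and loupe have not moved, and nothing touches the arm.

```bash
python3 -c "
from h import *
print(ticket.close_job())"
```

```text
the job is handed in; nothing more can be done
None
```

All five waxes lie flat in their correct trays, the loupe and jar were left untouched, and the job was handed in at about 27 s; the hand-in returned no verdict.

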